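# Hang the red engraver pulley on its slanted spares peg

### The arm

A 7-joint arm with a two-finger parallel gripper is mounted at the origin on the work surface. World frame = base frame: x ahead of the robot, y to its left, z up, the work surface at z = 0. Lengths are in mm, angles in degrees, forces in N, time in s.
With the tool pointing down it reaches from about 425 to 925 mm from the base axis. Payload 6.8 kg.
Tool frame: the origin (TCP) lies between the finger pads; the fingertips stand 17 mm ahead of it and the grasp point (between the pads) lies 2 mm behind it; z points along the fingers, x is the direction in which the jaws open and shut, and the axes are right-handed (so a half turn about z gives the same grasp; the last joint's range is limited). The gripper opens to 85 mm and grips with 20 to 120 N. Pads are 22 mm wide; open, the fingers measure 114 mm over their backs; the gripper's body (76 mm by 85 mm) begins 54 mm behind the grasp point. The pads swing forward as they close: fully open they stand 13 mm farther back than shut.
Start: joints at [-71.339, 27.33, 1.283, 89.118, -0.659, 63.558, -4.761], TCP at [283.716, 612.497, 225.308] pointing down, gripper open.
Joint ranges: [-169.35, 169.35], [-19.33, 120.38], [-80.79, 83.38], [13.8, 139.57], [-78.32, 258.32], [9.67, 109.79], [-169.56, 169.56]. Speed limits (degrees/s): [136.94, 136.94, 180, 180, 180, 180, 180].

### API

Orientations are given as [roll, pitch, yaw] about the fixed x, y, z axes, in that order (R = Rz(yaw) Ry(pitch) Rx(roll)).
In Python, from station import * gives the robot as it stands.
- The arm moves only by the shell command python3 -m crank 'ROWS' [FORCE]. ROWS is JSON, one flat list of numbers, 7 for each row, row after row: the shift along the tool's x, y, z scaled (see below), then the turn, a rotation vector about the tool's x, y, z scaled (see below), then the opening, from 0 (shut) to 1 (fully open). A call has exactly 5 rows; each row shifts and turns the pose as measured when the row begins, along the tool's axes as they then stand; what a row does not reach is not made up. The controller multiplies each number of a shift by 2.5 cm and each number of a turn by 0.1 rad. A row lasts 1/12 s, in which the tool goes at most 41.7 mm and 7.16 degrees, less where a joint would pass 70% of its speed; a pose out of reach is approached as far as the arm can. A call with a number of a shift or a turn outside -1 to 1 is refused whole. A call with a gripper value outside its range is refused whole. The fingers move at their own pace and stop on an object; FORCE is the grip in N (left out, the last holds). Time passes only in rows, so rows that do not move let the fingers close, or fill a call up. It gives the time, the measured TCP pose, the force and the opening at its end, in the units of the state.
- get_state(): the state, without advancing time (a new reading comes with each control period).
- read_camera(name): name is "scene" or "top" or "wrist"; returns the picture (400x640x3 uint8, blue, green, red); there is no depth.
- camera_params(name): a dict with "mtx" (3x3 intrinsics, pixels), "R" (3x3) and "t" (3): a world point X has camera coordinates R X + t; the wrist camera has in their place "mount" (4x4, takes a point from camera to tool coordinates, whose origin is the TCP and whose axes are the tool frame's). Camera axes: x right, y down, z forward; pixel columns grow to the right and rows downward; lengths in mm; the calibration is good to about 2 mm. The wrist camera is an equidistant fisheye: a pixel r from the principal point sees the ray r / f radians off the axis. A picture is of the moment at which its call begins: read the wrist's pose just before it. camera_params takes no time and is no camera call.
- sign_off(): hands the job in, once; it reports no verdict.
The state is a dict: "t": time; "joint_positions": joint angles; "joint_vel": joint speeds; "joint_torque": joint torques, N m; "eef_pos": TCP position; "eef_rot": TCP orientation; "wrist_force": force on the tool from outside, world axes, zero at the start; "wrist_torque": the same for the moment, N m; "gripper_width": finger opening in mm.
Only numpy, scipy, OpenCV 4.12 (cv2) and the standard library are available. Lean on these libraries where they do the work, as an engineer would, in place of code of your own. Each camera call takes 0.05 s, during which the arm holds its last target. There are 200 camera calls.

### The job

Put the red spare pulley away: hang it on the slanted peg with the red collar, threading it over the peg and sliding it down until it sits flat on the collar. Keep hold of it until it is down near the collar rather than letting it drop, and leave the blue pulley where it is.

Things in the scene. Friction and masses are not known exactly. Their poses are not given: they have to be found in the camera images.
- red_pulley_center (a point): Centre of the red drive pulley, a rigid red metal ring 52 mm in diameter, 30 mm high, with a 30 mm through bore (silver sleeve); 85 to 170 g. It starts upright on the bench, this point 15 mm up; z is the bore axis, both ends alike. This is the one to hang.
- red_peg_seat (a point): Centre of the red collar's upper face, 100 mm above the bench. z runs up the 12 mm peg, 40 deg off vertical, leaning towards the robot (turned up to 0.25 rad); y is level. The round red tip ends 56 mm from here; 9 mm play all round in the bore. Collar 44 mm wide, 16 thick: fingers beside the pulley pass it. Below, a 20 mm bar runs on to a fixed base 130 x 90 x 12 mm. A seated pulley slips sideways onto the peg.
- blue_pulley_center (a point): Centre of the blue drive pulley, a rigid blue metal ring 52 mm in diameter, 30 mm high, with a 30 mm through bore (silver sleeve); 85 to 170 g. It starts upright on the bench, this point 15 mm up; z is the bore axis, both ends alike. Leave it alone. The pulleys stand at least 100 mm apart on the robot's side of the stands, either one on either side.
- blue_peg_seat (a point): The same point and axes on an identical stand with blue collar and tip, which stays empty. The stands are at left and right beyond the pulleys, at least 320 mm apart, either one on either side. Also about, not in the way: a low white block (50 x 40 x 22 mm) between the stands and a brush lying flat far out on the right.
Mind the look-alikes: they are no part of the job. Leave any orange or turquoise look-alike of the part that bears red_peg_seat alone.

How it is judged:
By the outcome, as a careful person would: the job done as asked, in the order asked, and still so for the second after the job is handed in, with the robot touching nothing.
It also fails if it takes over 35 s, if anything falls off the work surface, if the arm or the gripper's body presses on something with over 40 N, if the wrist force passes 120 N, or if a joint passes its speed limit or range.

## Working session

There is one attempt and no reset: what is moved stays moved. The work goes in short steps, Python scripts to look and compute and a shell command to move; the robot and the scene stay as the last step left them, time stands still between calls to the robot, and variables do not carry over. Pictures are saved under pics/ and viewed, about 8 in all and at most 12, crops included, and the job is handed in when it is done.

```bash
mkdir -p pics; python3 - <<'E'
from station import *
import cv2
print(get_state())
for n in("scene","top"):
    cv2.imwrite(f"pics/{n}0.png",read_camera(n)); print(n,camera_params(n))
print(camera_params("wrist"))
E
```

```text
{'t': 0.0, 'joint_positions': array([-71.3401569 ,  27.37575141,   1.27944107,  89.17793693,
        -0.65754219,  63.55695297,  -4.76085561]), 'joint_vel': array([-0.03721039,  0.00789255,  0.05103053, -0.07452687, -0.04197653,
        0.16004575,  0.06714814]), 'joint_torque': array([ 1.84883324e-04, -5.96454585e+01,  1.60788294e+00, -2.81204349e+01,
        1.23845605e-02,  9.36695753e-03,  1.32564023e-05]), 'eef_pos': array([283.46726612, 611.93869707, 224.32881925]), 'eef_rot': array([1.79991365e+02, 1.02937739e-01, 6.51492169e+01]), 'wrist_force': array([-0.33763948, -0.68807972,  0.86206427]), 'wrist_torque': array([ 0.01350162, -0.00213987,  0.01627292]), 'gripper_width': 85.37105078971955}
scene {'mtx': array([[453.14220755,   0.        , 313.80628306],
       [  0.        , 453.14220755, 194.59464407],
       [  0.        ,   0.        ,   1.        ]]), 'R': array([[ 0.84219115,  0.53917586,  0.00185994],
       [ 0.46853958, -0.73014181, -0.49735661],
       [-0.26680466,  0.41974079, -0.8675442 ]]), 't': array([-262.01595345, -265.51355139, 1386.62653669])}
top {'mtx': a
[... 213 characters left out ...]
-04],
       [-9.96252406e-01,  1.61986069e-02, -8.49632204e-02],
       [ 8.49562480e-02, -1.11932162e-03, -9.96384054e-01]]), 't': array([-140.4497    ,  432.9878737 , 1362.22416678])}
{'mtx': array([[309.70691629,   0.        , 320.08037158],
       [  0.        , 309.70691629, 189.07501987],
       [  0.        ,   0.        ,   1.        ]]), 'mount': array([[ 9.99999263e-01,  1.20431100e-03,  1.52165332e-04,
         1.12453785e-01],
       [-1.19701628e-03,  9.57497782e-01,  2.88438147e-01,
        -7.45840121e+01],
       [ 2.01671267e-04, -2.88438117e-01,  9.57498518e-01,
        -1.49762334e+02],
       [ 0.00000000e+00,  0.00000000e+00,  0.00000000e+00,
         1.00000000e+00]])}
```

View pics/scene0.png

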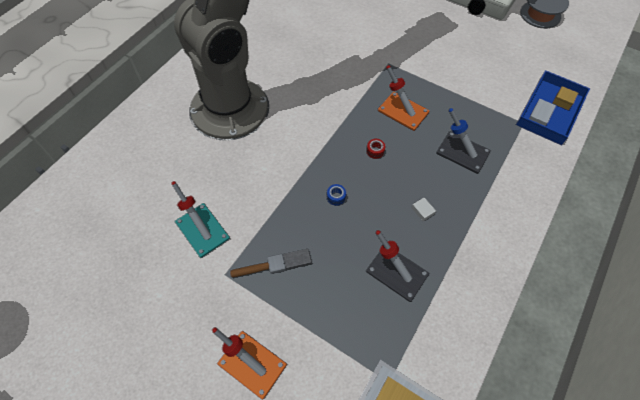

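View pics/top0.png

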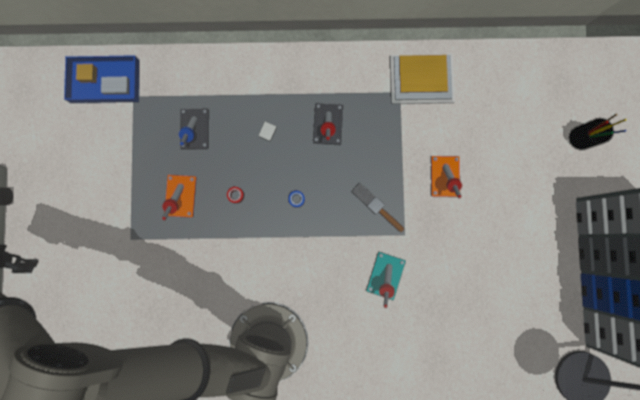

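The scene shows one red pulley at scene (376,148) / top (235,194), and a blue one at scene (337,194) / top (296,199).
- Candidates for the red-collared peg: the dark-based stand at scene (388,247) / top (328,128); orange at scene (396,85) and (232,345); turquoise at scene (187,203). 
- The blue-collared stand at scene (459,128) has a dark base and is meant to stay empty.
- I choose the dark-based stand with the red collar, and check it in a crop.

```bash
cat > h.py <<'E'
import numpy as np, cv2
from station import *
from scipy.spatial.transform import Rotation as Ro
def proj(n,X):
    c=camera_params(n); p=(c["R"]@np.atleast_2d(X).T+np.array(c["t"])[:,None]); q=c["mtx"]@p; return (q[:2]/q[2]).T
def onz(n,uv,z):
    c=camera_params(n); R=c["R"]; d=R.T@np.linalg.solve(c["mtx"],[*uv,1]); o=-R.T@c["t"]; return o+d*(z-o[2])/d[2]
def redmask(im):
    b,g,r=[im[...,i].astype(int) for i in range(3)]; return ((r>70)&(r>1.8*g)&(r>1.8*b)).astype(np.uint8)
def axis(yaw): # peg axis, lean towards -x turned by yaw
    s,c=np.sin(np.radians(40)),np.cos(np.radians(40)); return np.array([-s*np.cos(yaw),-s*np.sin(yaw),c])
def wproj(X,pos,rot):
    c=camera_params("wrist"); T=np.eye(4); T[:3,:3]=Ro.from_euler("xyz",rot,degrees=True).as_matrix(); T[:3,3]=pos
    M=np.linalg.inv(T@c["mount"]); p=np.atleast_2d(X)@M[:3,:3].T+M[:3,3]
    r=np.linalg.norm(p[:,:2],axis=1); th=np.arctan2(r,p[:,2]); f=c["mtx"][0,0]
    return c["mtx"][:2,2]+f*(th/r)[:,None]*p[:,:2]
E
python3 - <<'E'
from h import *
T=cv2.imread("pics/top0.png");S=cv2.imread("pics/scene0.png")
for n,im,bx in(("top",T,[(215,175,40,40),(305,100,50,60)]),("scene",S,[(355,130,40,40),(365,220,50,75)])):
    for x,y,w,h in bx:
        m=redmask(im[y:y+h,x:x+w]); k,l,st,ce=cv2.connectedComponentsWithStats(m)
        for i in range(1,k):
            if st[i,4]>5: print(n,st[i]+[x,y,0,0,0],ce[i]+[x,y])
def crop(im,x,y): return cv2.resize(im[y:y+50,x:x+50],(400,400),interpolation=cv2.INTER_CUBIC)
cv2.imwrite("pics/c1.png",np.hstack([crop(T,303,100),crop(S,370,226)]))
E
```

```text
top [227 187  17  16  79] [235.18987342 195.02531646]
top [321 122  15  14 137] [327.72262774 128.13138686]
top [326 137   4   3  10] [327.5 137.8]
scene [367 139  18  15 102] [375.3627451  146.94117647]
scene [376 230   4   5  14] [377.5 232. ]
scene [380 241  19  18 215] [389.54418605 250.06046512]
```

View pics/c1.png

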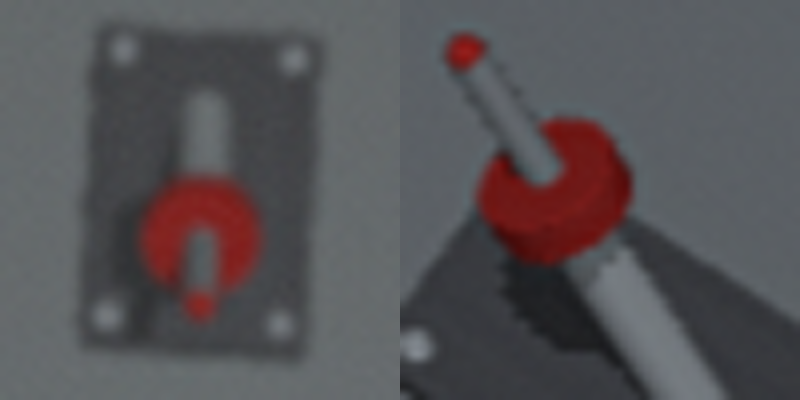

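```bash
python3 - <<'E'
from h import *
from scipy.optimize import least_squares as ls
obs=[("top",-8,(328.1,129.5)),("top",52,(328.1,138.1)),("scene",-8,(389.4,250)),("scene",52,(378.2,232.4))]
off=-0.5
def res(p,use=obs): 
    s=np.array([p[0],p[1],100]); return np.concatenate([proj(n,s+l*axis(p[2]))[0]-np.array(uv)-off for n,l,uv in use])
r=ls(res,[700,0,0]);print(r.x,np.round(r.fun,1))
h=[onz("top",np.array(q)/8+[303,100]-.5,12) for q in [(122,50),(293,60),(108,316),(279,325)]]
print(np.round(h,1)); d=h[0]-h[2]+h[1]-h[3]; print("yaw from holes",np.arctan2(d[1],d[0]))
# pulley: outer bbox centre; full silhouette between top (z30) and bottom
print("pulley top",onz("top",(235.2,194.7),18), "scene",onz("scene",(375.8,146.5),18))
print("blue",onz("top",(296.3,199),18))
E
```

```text
[ 6.34535674e+02 -1.91698530e+02 -7.88217309e-02] [-0.4 -1.1 -0.7 -0.5 -0.6  0.  -0.9  0.1]
[[ 732.4 -166.2   12. ]
 [ 727.3 -234.1   12. ]
 [ 625.1 -158.8   12. ]
 [ 620.4 -226.3   12. ]]
yaw from holes -0.07064747028160387
pulley top [451.7776948   95.69378404  18.        ] scene [454.67030142 103.85668126  18.        ]
blue [435.24722889 -94.33145819  18.        ]
```

```bash
python3 -m crank '[-1,0.94,0,0,0,0,1,-1,0.94,0,0,0,0,1,-1,0.94,0,0,0,0,1,-1,0.94,0,0,0,0,1,-1,0.94,0,0,0,0,1]'
python3 -m crank '[-1,0.94,0,0,0,0,1,-1,0.94,0,0,0,0,1,-1,0.94,0,0,0,0,1,-1,0.94,0,0,0,0,1,-1,0.94,0,0,0,0,1]'
```

```text
t: 0.52
eef_pos: [332.4, 450.6, 220.2]
eef_rot: [-179.7, 0.2, 66.0]
wrist_force: [1.0, 0.3, 0.6]
gripper_width: 85.7
t: 0.93
eef_pos: [389.1, 279.0, 218.7]
eef_rot: [-179.7, 0.4, 66.0]
wrist_force: [1.3, 0.3, 0.6]
gripper_width: 85.4
```

```bash
python3 -m crank '[-1,0.94,0,0,0,0,1,-1,0.94,0,0,0,0,1,-1,0.94,0,0,0,0,1,-0.8,0.8,0,0,0,-0.3,1,-0.5,0.4,0,0,0,-0.6,1]'
python3 -m crank '[0,0,0,0,0,-0.9,1,0,0,0,0,0,-0.9,1,0,0,0,0,0,-0.9,1,0,0,0,0,0,-0.6,1,0,0,0,0,0,0,1]'
python3 - <<'E'
from h import *
s=get_state();im=read_camera("wrist");cv2.imwrite("pics/w1.png",im);print(s["eef_pos"],s["eef_rot"],s["joint_positions"])
print(wproj([[452,98,30],[452,98,0],[435,-94,30]],s["eef_pos"],s["eef_rot"]))
E
```

```text
t: 1.35
eef_pos: [438.4, 127.9, 218.2]
eef_rot: [-179.6, 0.5, 71.0]
wrist_force: [0.5, 1.3, 0.8]
gripper_width: 85.5
t: 1.77
eef_pos: [438.5, 119.8, 217.2]
eef_rot: [-179.3, 0.4, 90.2]
wrist_force: [0.6, 0.4, -0.4]
gripper_width: 85.3
[438.47022714 119.75538445 217.23765053] [-179.33859998    0.44957366   90.22547617] [-34.8627686    7.07454272  12.68032543 118.75752159  -1.68286491
  55.13241883  68.9292294 ]
[[301.48914891 179.33783877]
 [303.10587517 173.27081064]
 [149.19820613 166.05722392]]
```

View pics/w1.png

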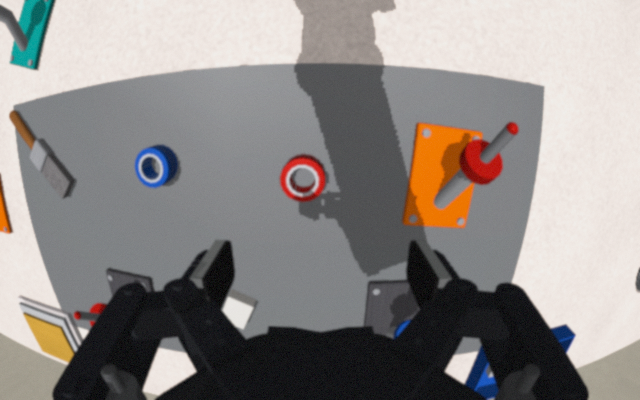

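Wrist view: red pulley at (303,178), blue one at (157,166), orange look-alike stand at (445,175), target stand partly hidden at (100,300). The prediction agrees; I refine with the silhouette.

```bash
cat >> h.py <<'E'
def ring(c,R,z): 
    a=np.linspace(0,2*np.pi,90); return np.c_[c[0]+R*np.cos(a),c[1]+R*np.sin(a),z+0*a]
def bboxc(p): return np.r_[p.min(0),p.max(0)]
E
python3 - <<'E'
from h import *
from scipy.optimize import least_squares as ls
s=get_state();im=cv2.imread("pics/w1.png")
m=redmask(im[140:215,265:340]);y,x=np.nonzero(m);b=np.array([x.min()+265,y.min()+140,x.max()+265,y.max()+140]);print(b)
f=lambda p:bboxc(wproj(np.r_[ring(p,26,30),ring(p,26,0)],s["eef_pos"],s["eef_rot"]))-b
r=ls(f,[452,98]);print(r.x,r.fun,"delta xy",r.x-s["eef_pos"][:2])
E
```

```text
[280 155 325 201]
[453.4243956   98.96158225] [-0.44760983 -1.49254364  0.43013244  1.5025927 ] delta xy [ 14.97322272 -20.81482583]
```

```bash
python3 -m crank '[-0.45,0.3,1,0,0,0,1,-0.4,0.3,1,0,0,0,1,0,0,1,0,0,0,1,0,0,1,0,0,0,1,0,0,1,0,0,0,1]'
python3 -m crank '[0,0,1,0,0,0,1,0,0,0.5,0,0,0,1,0,0,0,0,0,0,1,0,0,0,0,0,0,1,0,0,0,0,0,0,1]'
```

```text
t: 2.23
eef_pos: [458.2, 99.7, 93.4]
eef_rot: [179.9, 0.1, 89.5]
wrist_force: [0.6, -0.0, -0.0]
gripper_width: 85.6
t: 2.65
eef_pos: [454.6, 98.9, 49.7]
eef_rot: [-179.6, 0.3, 89.0]
wrist_force: [0.8, -0.1, 0.5]
gripper_width: 85.4
```

```bash
python3 -m crank '[0,0,0.5,0,0,0,1,0,0,0.45,0,0,0,1,0,0,0.1,0,0,0,1,0,0,0,0,0,0,1,0,0,0,0,0,0,1]'
```

```text
t: 3.07
eef_pos: [458.9, 100.8, 28.3]
eef_rot: [179.8, 0.1, 88.8]
wrist_force: [0.3, -0.4, 0.8]
gripper_width: 85.5
```

```bash
python3 -m crank '[0,-0.15,0.2,0,0,0,1,0,0,0.05,0,0,0,1,0,0,0,0,0,0,1,0,0,0,0,0,0,1,0,0,0,0,0,0,1]'
python3 - <<'E'
from h import *
for i in range(3):
    s=get_state(); print(s["eef_pos"],s["joint_positions"].round(2)); im=read_camera("wrist")
b=np.array([s["eef_pos"]])
cv2.imwrite("pics/w2.png",im[100:400])
E
```

```text
t: 3.48
eef_pos: [456.4, 101.6, 24.0]
eef_rot: [179.6, -0.0, 88.8]
wrist_force: [-0.1, -0.3, 1.0]
gripper_width: 85.5
[456.36906797 101.60490788  23.98055558] [-28.76  26.47  10.24 126.34  -9.57  27.51  77.73]
[456.36666654 101.57708505  23.97912825] [-28.76  26.47  10.24 126.34  -9.58  27.51  77.73]
[456.3901792  101.57942976  23.93294804] [-28.76  26.48  10.24 126.33  -9.58  27.51  77.73]
```

View pics/w2.png

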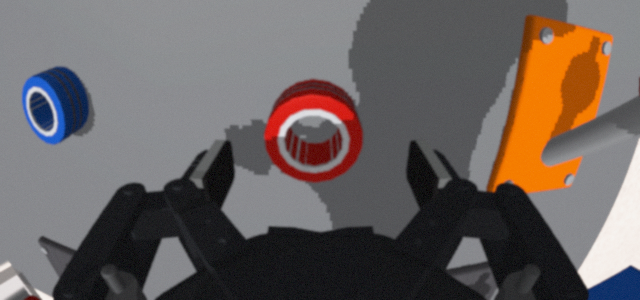

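```bash
python3 - <<'E'
from h import *
from scipy.optimize import least_squares as ls
s=get_state(); b=np.array([265,180,361,281])
f=lambda p:bboxc(wproj(np.r_[ring(p,26,30),ring(p,26,0)],s["eef_pos"],s["eef_rot"]))-b
r=ls(f,[452,98]);print(r.x,r.fun,"delta xy",r.x-s["eef_pos"][:2])
E
```

```text
[453.66873733  98.459781  ] [-2.02657493 -1.86058286  1.99147394  2.44933044] delta xy [-2.71111666 -3.11101239]
```

The close view shows the red pulley centred between the fingers at (313,238), about 3 mm off on each axis. I correct that and grasp.

```bash
python3 -m crank '[-0.12,-0.15,0.1,0,0,0,1,0,0,0,0,0,0,0.6,0,0,0,0,0,0,0.3,0,0,0,0,0,0,0,0,0,0,0,0,0,0]' 60
python3 -m crank '[0,0,0,0,0,0,0,0,0,0,0,0,0,0,0,0,0,0,0,0,0,0,0,0,0,0,0,0,0,0,0,0,0,0,0]' 60
```

```text
t: 4.05
eef_pos: [453.9, 98.7, 22.5]
eef_rot: [179.4, -0.1, 88.8]
wrist_force: [0.5, 2.7, 35.4]
gripper_width: 38.9
t: 4.47
eef_pos: [457.1, 99.0, 25.0]
eef_rot: [179.1, -0.2, 88.8]
wrist_force: [0.5, -0.1, 0.1]
gripper_width: 0.3
```

```bash
python3 - <<'E'
from h import *
s=get_state(); print(s["eef_pos"],s["eef_rot"],s["gripper_width"],s["wrist_force"])
cv2.imwrite("pics/w3.png",read_camera("wrist")[60:400]); cv2.imwrite("pics/t3.png",read_camera("top")); 
E
```

```text
[457.08737844  98.98374251  25.00235085] [179.1121597  -0.1872181  88.75248  ] 0.31197463433329253 [ 0.4587169  -0.09852125  0.1049951 ]
```

View pics/w3.png

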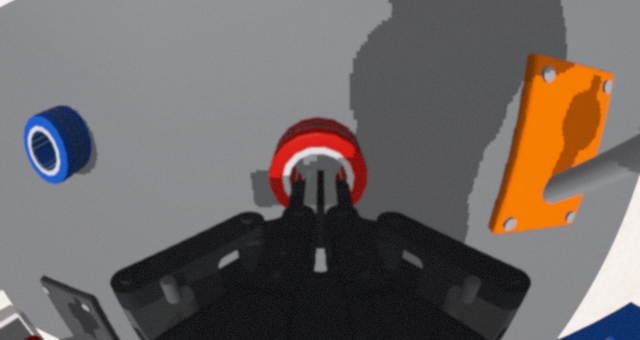

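```bash
python3 - <<'E'
from h import *
print("identity-tool frame px (minus100 for w2 crop)")
for x in(-42.5,):
  for z in(-35,-25,-15,-5,4,10,17):
    print(z,(wproj([[x,-11,z],[x,11,z]],[0,0,0],[0,0,0])-[0,100]).round(0).tolist())
print("shut: crop60")
for z in(-20,-10,0,10,17): print(z,(wproj([[-1,-11,z],[-1,11,z]],[0,0,0],[0,0,0])-[0,60]).round(0).tolist())
E
python3 - <<'E'
import cv2,numpy as np
a=cv2.imread("pics/w2.png")[110:260,180:280];b=cv2.imread("pics/w3.png")[100:250,270:370]
f=lambda i:cv2.resize(np.clip(i.astype(float)*1.6,0,255).astype(np.uint8),None,fx=4,fy=4,interpolation=cv2.INTER_CUBIC)
cv2.imwrite("pics/c4.png",np.hstack([f(a),f(b)]))
E
```

```text
identity-tool frame px (minus100 for w2 crop)
-35 [[221.0, 153.0], [228.0, 193.0]]
-25 [[227.0, 142.0], [233.0, 182.0]]
-15 [[233.0, 133.0], [237.0, 171.0]]
-5 [[237.0, 125.0], [242.0, 162.0]]
4 [[241.0, 119.0], [245.0, 154.0]]
10 [[244.0, 115.0], [247.0, 149.0]]
17 [[247.0, 111.0], [250.0, 144.0]]
shut: crop60
-20 [[317.0, 179.0], [317.0, 219.0]]
-10 [[317.0, 170.0], [317.0, 208.0]]
0 [[317.0, 163.0], [317.0, 199.0]]
10 [[317.0, 156.0], [317.0, 191.0]]
17 [[317.0, 151.0], [317.0, 185.0]]
```

View pics/c4.png

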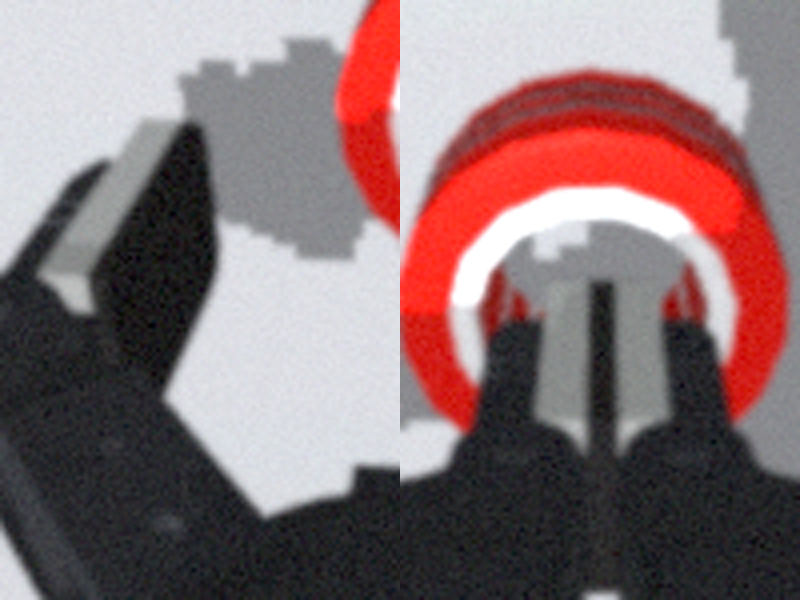

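The close crop shows the shut fingertips above the pulley's bore and not down beside it. They image at about TCP −10 mm, not the stated +17. So the fingers slid over the top edge, which fits the 35 N upward force seen at 39 mm opening. The pulley still stands upright. I reopen and go deeper in small steps while watching the force.

```bash
python3 -m crank '[0,0,-0.6,0,0,0,1,0,0,0,0,0,0,1,0,0,0,0,0,0,1,0,0,0,0,0,0,1,0,0,0,0,0,0,1]' 60
python3 -m crank '[0,0,0,0,0,0,1,0,0,0,0,0,0,1,0,0,0,0,0,0,1,0,0,0,0,0,0,1,0,0,0,0,0,0,1]'
python3 - <<'E'
from h import *
from scipy.optimize import least_squares as ls
s=get_state(); im=read_camera("wrist")
k,l,st,ce=cv2.connectedComponentsWithStats(redmask(im[100:330,200:430])); i=1+np.argmax(st[1:,4]); b=np.r_[st[i,:2],st[i,:2]+st[i,2:4]-1]+[200,100,200,100]
print(b)
P=lambda p,dz:wproj(np.r_[ring(p,26,30+dz),ring(p,26,dz)],s["eef_pos"],s["eef_rot"])
r=ls(lambda p:bboxc(P(p[:2],p[2]))-b,[453,98,0]);print(r.x,r.fun,r.x[:2]-s["eef_pos"][:2])
t=read_camera("top")
c=np.vstack([im[100:300,190:450],t[150:250,170:300].repeat(2,0).repeat(2,1)]);cv2.imwrite("pics/c5.png",c)
E
```

```text
t: 4.98
eef_pos: [455.3, 98.8, 38.6]
eef_rot: [179.3, -0.1, 88.8]
wrist_force: [-0.5, -0.8, -0.6]
gripper_width: 60.5
t: 5.4
eef_pos: [454.4, 98.5, 37.2]
eef_rot: [179.4, -0.1, 88.8]
wrist_force: [1.0, -0.1, -0.2]
gripper_width: 85.5
[273 177 364 272]
[455.6021834   98.12822447  -4.12225075] [ 0.35234998 -0.3638874  -0.35077401  0.35444258] [ 1.19023072 -0.34243751]
```

View pics/c5.png

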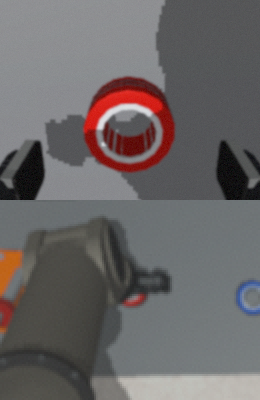

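Pulley upright at (318,225) in the full frame and centred between the open fingers. Now I go deeper.

```bash
python3 -m crank '[0,0.05,0.7,0,0,0,1,0,0,0.5,0,0,0,1,0,0,0,0,0,0,1,0,0,0,0,0,0,1,0,0,0,0,0,0,1]'
python3 -m crank '[0,0,0.3,0,0,0,1,0,0,0,0,0,0,1,0,0,0,0,0,0,1,0,0,0,0,0,0,1,0,0,0,0,0,0,1]'

```

```text
t: 5.92
eef_pos: [457.1, 98.8, 7.4]
eef_rot: [179.3, -0.1, 88.8]
wrist_force: [-1.0, 0.3, 0.2]
gripper_width: 85.3
t: 6.33
eef_pos: [458.3, 99.2, 1.0]
eef_rot: [179.2, -0.2, 88.8]
wrist_force: [-0.2, 0.6, -0.4]
gripper_width: 85.4
```

```bash
python3 -m crank '[0,-0.12,0.05,0,0,0,0.85,0,0,0,0,0,0,0.75,0,0,0,0,0,0,0.65,0,0,0,0,0,0,0.55,0,0,0,0,0,0,0.5]' 60
python3 -m crank '[0,0,0,0,0,0,0.4,0,0,0,0,0,0,0.2,0,0,0,0,0,0,0,0,0,0,0,0,0,0,0,0,0,0,0,0,0]' 60
```

```text
t: 6.75
eef_pos: [455.1, 99.4, 0.7]
eef_rot: [179.1, -0.2, 88.8]
wrist_force: [0.6, 1.2, -0.1]
gripper_width: 49.9
t: 7.17
eef_pos: [454.9, 99.3, 0.5]
eef_rot: [179.1, -0.2, 88.8]
wrist_force: [-0.2, -0.1, 2.2]
gripper_width: 50.0
```

Gripped: opening 50 mm and holding. Lift and carry.

```bash
python3 -m crank '[0,0,-0.4,0,0,0,0,0,0,-0.8,0,0,0,0,0,0,-1,0,0,0,0,0,0,-1,0,0,0,0,0,0,-1,0,0,0,0]'
python3 -m crank '[0,0,-1,0,0,0,0,-0.3,0.2,-1,0,0,0,0,-0.7,0.4,-1,0,0,0,0,-1,0.45,-0.5,0,0,0,0,-1,0.45,0,0,0,0,0]'
python3 -m crank '[-1,0.45,0,0,0,0,0,-1,0.45,0,0,0,0,0,-1,0.45,0,0,0,0,0,-1,0.45,0,0,0,0,0,-1,0.45,0,0,0,0,0]'
```

```text
t: 7.58
eef_pos: [448.9, 97.3, 106.4]
eef_rot: [179.8, 0.1, 88.8]
wrist_force: [1.2, 1.3, -0.8]
gripper_width: 50.2
t: 8.0
eef_pos: [484.7, 25.0, 206.6]
eef_rot: [179.4, -0.2, 89.4]
wrist_force: [0.2, 0.6, -1.3]
gripper_width: 50.2
t: 8.42
eef_pos: [540.9, -106.1, 213.1]
eef_rot: [179.0, -0.4, 89.5]
wrist_force: [-0.4, 0.5, -0.8]
gripper_width: 50.0
```

```bash
python3 -m crank '[-0.9,0,0,-1,0,0,0,-0.9,0,0,-1,0,0,0,-0.9,0,0,-1,0,0,0,-0.5,0,0,-1,0,0,0,0,0,0,-1,0,0,0]'
python3 -m crank '[0,0,0,-1,0,0,0,0,0,0,-1,0,0,0,0,0,0,0,0,0,0,0,0,0,0,0,0,0,0,0,0,0,0,0,0]'
cat > look.py <<'E'
from h import *
import sys
s=get_state(); im=read_camera("wrist"); cv2.imwrite(sys.argv[1],im)
R=Ro.from_euler("xyz",s["eef_rot"],degrees=True).as_matrix()
print(s["eef_pos"].round(1),s["eef_rot"].round(1),"q",s["joint_positions"].round(1),"F",s["wrist_force"].round(1)); print("toolz",R[:,2].round(3),"toolx",R[:,0].round(3))
S=np.array([634.5,-191.7,100]); a=axis(-.075)
print("pred seat, tip px",wproj([S,S+56*a],s["eef_pos"],s["eef_rot"]).round(0).tolist())
# rotation needed (tool frame)
y=np.array([-np.sin(-.075),np.cos(-.075),0]); Rt=np.c_[y,np.cross(-a,y),-a]
print("rotvec units",(Ro.from_matrix(R.T@Rt).as_rotvec()/0.1).round(2))
print("pulley centre(nom) in seat frame along/lateral y/up:",)
c=s["eef_pos"]+R@[0,0,-14.5]-S; print("along",c@a,"lat y",c@y,"other",c@np.cross(y,a))
E
python3 look.py pics/w6.png
```

```text
t: 8.83
eef_pos: [545.7, -197.0, 217.2]
eef_rot: [149.6, 0.2, 89.2]
wrist_force: [1.7, 1.7, -1.1]
gripper_width: 49.9
t: 9.25
eef_pos: [542.6, -194.0, 215.8]
eef_rot: [144.9, -0.8, 89.5]
wrist_force: [0.3, -0.7, -0.7]
gripper_width: 49.9
[ 542.6 -194.   215.8] [144.9  -0.8  89.5] q [ 15.8   6.8   4.8 128.7 -48.9  16.7 153.6] F [ 0.3 -0.7 -0.7]
toolz [ 0.576  0.006 -0.818] toolx [0.009 1.    0.014]
pred seat, tip px [[321.0, 182.0], [325.0, 194.0]]
rotvec units [-0.85 -0.51  0.44]
pulley centre(nom) in seat frame along/lateral y/up:
along 161.96374882239377 lat y -9.88878390095876 other 5.5934181245879735
```

View pics/w6.png

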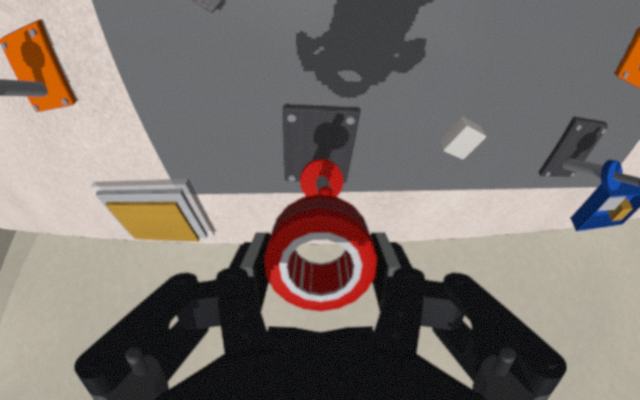

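The image shows the pulley upright in the jaws at (321,258). The red collar is at (322,179) and the tip at (325,190), both within about 3 px of the prediction. Next I fit the pulley in the hand and the peg in the wrist view.

```bash
cat > fit.py <<'E'
from h import *
import sys
from scipy.optimize import least_squares as ls
def pul(b,x0=(0,0,-14.5)):
    # pulley in tool frame: silver-bore rim + bbox
    r=ls(lambda p:bboxc(wproj(np.r_[ring(p,26,p[2]-15),ring(p,26,p[2]+15)],[0,0,0],[0,0,0]))-b,x0); return r
E
python3 - <<'E'
from fit import *
im=cv2.imread("pics/w6.png"); m=redmask(im)
print([ (i,*np.nonzero(m[i,240:400])[0][[0,-1]]+240) for i in range(150,320,6) if m[i,240:400].any()])
# columns and bbox of pulley, manual split from collar at row ~197
mm=m.copy(); mm[:202]=0; mm[:,:240]=0; mm[:,400:]=0; y,x=np.nonzero(mm); print("left,right,bottom",x.min(),x.max(),y.max())
for t in(195,197): 
    r=pul(np.array([x.min(),t,x.max(),y.max()])); print(t,r.x,r.fun)
# inner bore rim on near face: white sleeve
b=wproj(ring([0,0],15,-29.5),[0,0,0],[0,0,0]); print("pred bore near rim bbox",bboxc(b))
h=cv2.cvtColor(im,cv2.COLOR_BGR2GRAY)[225:305,270:370]; y,x=np.nonzero(h>235); print("white bbox",x.min()+270,y.min()+225,x.max()+270,y.max()+225)
E
```

```text
[(162, np.int64(309), np.int64(332)), (168, np.int64(304), np.int64(339)), (174, np.int64(301), np.int64(342)), (180, np.int64(300), np.int64(343)), (186, np.int64(301), np.int64(342)), (192, np.int64(304), np.int64(339)), (198, np.int64(303), np.int64(337)), (204, np.int64(292), np.int64(348)), (210, np.int64(285), np.int64(355)), (216, np.int64(290), np.int64(350)), (222, np.int64(282), np.int64(359)), (228, np.int64(276), np.int64(363)), (234, np.int64(272), np.int64(368)), (240, np.int64(270), np.int64(371)), (246, np.int64(267), np.int64(373)), (252, np.int64(266), np.int64(375)), (258, np.int64(264), np.int64(377)), (264, np.int64(265), np.int64(376)), (270, np.int64(265), np.int64(375)), (276, np.int64(266), np.int64(375)), (282, np.int64(269), np.int64(372)), (288, np.int64(273), np.int64(367)), (294, np.int64(279), np.int64(361)), (300, np.int64(286), np.int64(355)), (306, np.int64(298), np.int64(342))]
left,right,bottom 264 377 310
195 [  0.87230105   1.47212565 -11.35336643] [ 0.6853037  -0.72335264 -0.68746336  0.72894598]
197 [  0.8751423    2.58179702 -10.42984522] [ 1.18246046 -1.24506395 -1.18617345  1.256618  ]
pred bore near rim bbox [285.43925279 238.71284927 351.75834608 294.85797442]Traceback (most recent call last):
  File "<stdin>", line 10, in <module>
    return umr_minimum(a, axis, None, out, keepdims, initial, where)
ValueError: zero-size array to reduction operation minimum which has no identity
```

```bash
cat >> fit.py <<'E'
def colpts(S,a,yw):
    y=np.array([-np.sin(yw),np.cos(yw),0]); x=np.cross(y,a); t=np.linspace(0,2*np.pi,90)
    c=22*(np.outer(np.cos(t),x)+np.outer(np.sin(t),y)); return np.r_[S+c,S-16*a+c]
E
python3 - <<'E'
from fit import *
im=cv2.imread("pics/w6.png"); m=redmask(im); m[198:]=0; k,l,st,ce=cv2.connectedComponentsWithStats(m[100:198,280:360]); i=1+np.argmax(st[1:,4]); print(st[i]+[280,100,0,0,0])
top=st[i,1]+100; s=get_state(); obs=np.array([300,top,343])
yw=-.075;a=axis(yw)
def f(p):
    S=np.array([p[0],p[1],100]); b=bboxc(wproj(colpts(S,a,yw),s["eef_pos"],s["eef_rot"])); t=wproj([S+53*a],s["eef_pos"],s["eef_rot"])[0]
    return np.r_[b[:3]-obs,t-[325,190.5]]
r=ls(f,[634,-192]);print(r.x,r.fun.round(1))
E
```

```text
[ 300  159   44   39 1320]
[ 633.69731931 -190.91476852] [-0.7 -2.   0.4  0.2  1.9]
```

```bash
cat > look.py <<'E'
from h import *
import sys
s=get_state()
R=Ro.from_euler("xyz",s["eef_rot"],degrees=True).as_matrix()
S=np.array([633.7,-190.9,100]); a=axis(-.075); y=np.array([-np.sin(-.075),np.cos(-.075),0]); Rt=np.c_[y,np.cross(-a,y),-a]
print("q",s["joint_positions"].round(1),"F",s["wrist_force"].round(1),"w",s["gripper_width"].round(1))
print("rot units",(Ro.from_matrix(R.T@Rt).as_rotvec()/0.1).round(2))
c=s["eef_pos"]+R@[0.9,2,-12]-S; print("along %.1f; pulley off-axis in tool-x %.1f tool-y %.1f mm"%(c@a,c@Rt[:,0],c@Rt[:,1]))
E
python3 -m crank '[0.4,-0.2,0,-0.85,-0.5,0.45,0,0,0,0.8,0,0,0,0,0,0,0.8,0,0,0,0,0,0,0,0,0,0,0,0,0,0,0,0,0,0]'; python3 look.py
```

```text
t: 9.72
eef_pos: [575.0, -182.7, 194.4]
eef_rot: [142.3, -0.8, 88.3]
wrist_force: [0.1, -0.6, -0.6]
gripper_width: 49.6Traceback (most recent call last):
  File "look.py", line 6, in <module>
    print("q",s["joint_positions"].round(1),"F",s["wrist_force"].round(1),"w",s["gripper_width"].round(1))
                                                                              ^^^^^^^^^^^^^^^^^^^^^^^^
AttributeError: 'float' object has no attribute 'round'
```

```bash
sed -i 's/s\["gripper_width"\].round(1)/s["gripper_width"]/' look.py; python3 look.py
```

```text
q [ 21.8  11.2  -5.  128.5 -67.4   9.9 169.3] F [ 0.1 -0.6 -0.6] w 49.591755083760575
rot units [-0.4  -0.4   0.26]
along 122.3; pulley off-axis in tool-x 4.3 tool-y 17.8 mm
```

Joints 6 and 7 are at their limits (9.9° and 169.3°), so a 40° forward tilt with this grasp won't work. I set the pulley back on free bench and regrasp it with the tool tilted back about 25° around the jaw axis. Hanging it then needs only about 15° of forward tilt.

```bash
python3 -m crank '[0.3,0,-1,0.5,0,0,0,0.8,0,-1,1,0,0,0,1,0,-0.4,1,0,0,0,1,-0.3,-0.2,1,0,0,0,1,-0.5,0,1,0,0,0]'
python3 -m crank '[1,-0.8,0,1,0,0,0,1,-0.8,0,0.8,0,0,0,1,-0.6,0,0,0,0,0,1,-0.5,0,0,0,0,0,0,0,0,0,0,0,0]'; python3 look.py
```

```text
t: 10.13
eef_pos: [553.6, -120.0, 213.8]
eef_rot: [154.6, -2.2, 89.7]
wrist_force: [-0.1, 0.9, -1.2]
gripper_width: 50.1
t: 10.55
eef_pos: [492.2, -13.5, 201.0]
eef_rot: [165.0, -1.5, 90.0]
wrist_force: [-0.4, -0.1, -1.3]
gripper_width: 49.7
q [-23.3   3.7  18.5 126.9  -2.2  34.6  86.5] F [-0.4 -0.1 -1.3] w 49.6889345986549
rot units [-4.36 -0.58  0.54]
along 186.7; pulley off-axis in tool-x 166.8 tool-y -46.5 mm
```

```bash
python3 -m crank '[1,0,0,1,-0.25,0,0,0.8,0,0,1,0,0,0,0,0,0,0.6,0,0,0,0,0,0.8,0,0,0,0,0,0,1,0,0,0,0]'
python3 -m crank '[0,0,1,0,0,0,0,0,0,1,0,0,0,0,0,0,1,0,0,0,0,0,0,0,0,0,0,0,0,0,0,0,0,0,0]'
```

```text
t: 10.97
eef_pos: [495.6, 35.5, 164.5]
eef_rot: [179.6, 0.2, 90.1]
wrist_force: [-0.0, -0.8, -2.0]
gripper_width: 50.0
t: 11.38
eef_pos: [499.6, 33.9, 88.7]
eef_rot: [179.2, 0.8, 90.4]
wrist_force: [-0.5, 0.7, -0.4]
gripper_width: 50.1
```

```bash
python3 -m crank '[0,0,1,0,0,0,0,0,0,1,0,0,0,0,0,0,0.9,0,0,0,0,0,0,0,0.1,0.1,0,0,0,0,0,0,0,0,0]'
```

```text
t: 11.8
eef_pos: [509.4, 33.4, 24.3]
eef_rot: [178.8, 0.4, 90.6]
wrist_force: [0.5, 0.8, -0.5]
gripper_width: 49.9
```

```bash
python3 -m crank '[0,0,0.4,0.2,0,0,0,0,0,0.3,0,0,0,0,0,0,0.1,0,0,0,0,0,0,0,0,0,0,0,0,0,0,0,0,0,0]'
```

```text
t: 12.22
eef_pos: [514.9, 33.5, 9.0]
eef_rot: [179.5, 0.3, 90.6]
wrist_force: [-0.0, -0.0, -0.8]
gripper_width: 50.1
```

```bash
python3 -m crank '[0,0,0.25,0,0,0,0,0,0,0.1,0,0,0,0,0,0,0.05,0,0,0,0,0,0,0,0,0,0,0,0,0,0,0,0,0,0]'
```

```text
t: 12.63
eef_pos: [515.9, 33.5, 1.0]
eef_rot: [179.4, 0.3, 90.5]
wrist_force: [-0.3, 0.2, -1.0]
gripper_width: 49.7
```

```bash
python3 -m crank '[0,0,0,0,0,0,0.8,0,0,0,0,0,0,1,0,0,0,0,0,0,1,0,0,0,0,0,0,1,0,0,-0.15,0.2,0,0,1]'
python3 -m crank '[0,-0.1,-0.1,0.95,0,0,1,0,0,0,0.95,0,0,1,0,0,0,0.95,0,0,1,0,0,0,0.95,0,0,1,0,0,0,0.4,0,0,1]'
python3 - <<'E'
from h import *
s=get_state(); im=read_camera("wrist"); cv2.imwrite("pics/w7.png",im[60:]); print(s["eef_pos"],s["eef_rot"],s["joint_positions"].round(1),s["wrist_force"].round(1))
from scipy.optimize import least_squares as ls
k,l,st,ce=cv2.connectedComponentsWithStats(redmask(im[100:330,220:420])); i=1+np.argmax(st[1:,4]); b=np.r_[st[i,:2],st[i,:2]+st[i,2:4]-1]+[220,100,220,100]
P=lambda p,dz:wproj(np.r_[ring(p,26,30+dz),ring(p,26,dz)],s["eef_pos"],s["eef_rot"])
r=ls(lambda p:bboxc(P(p[:2],0))-b,[517,34]);print(b,r.x,r.fun)
R=Ro.from_euler("xyz",s["eef_rot"],degrees=True).as_matrix(); print("centre in tool",R.T@(np.r_[r.x,15]-s["eef_pos"]))
E
```

```text
t: 13.05
eef_pos: [514.3, 33.4, 3.7]
eef_rot: [-179.3, 0.3, 90.5]
wrist_force: [0.6, 0.4, -0.1]
gripper_width: 85.6
t: 13.47
eef_pos: [509.0, 33.6, 8.3]
eef_rot: [-154.2, 0.2, 90.6]
wrist_force: [-0.0, -0.4, 0.8]
gripper_width: 85.3
[509.01629391  33.58530884   8.34969402] [-154.15135288    0.23143074   90.57935865] [-16.3  43.3  10.9 100.8 -11.1  62.8  91.3] [-0.  -0.4  0.8]
[266 200 373 306] [513.91351198  33.95382571] [-1.6455473  -1.66126914  1.6346076   1.70772376]
centre in tool [ 0.29211496  1.51033357 -8.12272617]
```

View pics/w7.png

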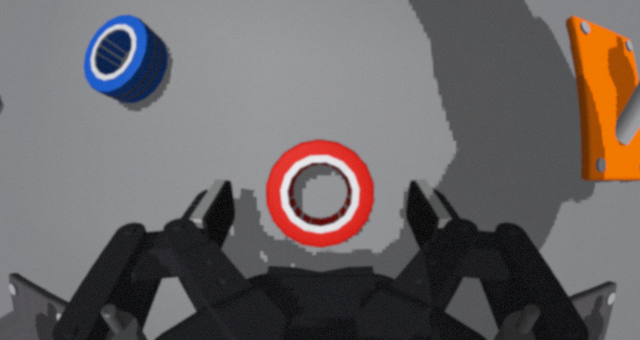

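Pulley upright at (320,253 full frame), centred between the tilted fingers. Advance about 5 mm and close.

```bash
python3 -m crank '[0,0.06,0.2,0,0,0,1,0,0,0,0,0,0,0.8,0,0,0,0,0,0,0.65,0,0,0,0,0,0,0.55,0,0,0,0,0,0,0.4]' 70
python3 -m crank '[0,0,0,0,0,0,0.2,0,0,0,0,0,0,0,0,0,0,0,0,0,0,0,0,0,0,0,0,0,0,0,-0.4,0,0,0,0]' 70
```

```text
t: 13.93
eef_pos: [507.3, 33.4, 1.3]
eef_rot: [-154.3, 0.3, 90.6]
wrist_force: [0.4, -0.5, -1.1]
gripper_width: 49.6
t: 14.35
eef_pos: [508.4, 33.6, 10.4]
eef_rot: [-154.2, 0.3, 90.6]
wrist_force: [-0.4, -0.6, -0.7]
gripper_width: 49.7
```

```bash
python3 -m crank '[0,-0.4,-0.9,0,0,0,0,0,-0.45,-0.95,0,0,0,0,0,-0.45,-0.95,0,0,0,0,0,-0.45,-0.95,0,0,0,0,-0.5,-0.45,-0.95,0,0,0,0]'
python3 -m crank '[-0.9,-0.45,-0.9,-0.5,0,0,0,-1,0,-0.7,-1,0,0,0,-1,0.2,-0.3,-1,0,0,0,-1,0.2,0,-1,0,0,0,-1,0.2,0,-1,0,0,0]'
python3 -m crank '[-1,0.2,0,-1,0,0,0,-1,0.2,0,-0.9,0,0,0,-1,0.2,0,0,0,0,0,-0.8,0.2,0,0,0,0,0,0,0,0,0,0,0,0]'
cat > look.py <<'E'
from h import *
import sys
s=get_state()
Tc=np.array([0.3,0,-13.]) # pulley centre in tool
R=Ro.from_euler("xyz",s["eef_rot"],degrees=True).as_matrix()
S=np.array([633.7,-190.9,100]); a=axis(-.075); y=np.array([-np.sin(-.075),np.cos(-.075),0]); R0=np.c_[y,np.cross(-a,y),-a]
Rt=R0@Ro.from_euler("x",25.75,degrees=True).as_matrix()
print("q",s["joint_positions"].round(1),"F",s["wrist_force"].round(1),"w",s["gripper_width"])
print("rot units",(Ro.from_matrix(R.T@Rt).as_rotvec()/0.1).round(2))
c=s["eef_pos"]+R@Tc-S; print("along %.1f; pulley off-axis level-y %.1f up-forward %.1f mm"%(c@a,c@R0[:,0],c@R0[:,1]))
print("shift units to axis (tool):",(R.T@-(R0[:,0]*(c@R0[:,0])+R0[:,1]*(c@R0[:,1]))/25).round(2),"25mm down axis:",(R.T@-a).round(2))
E
python3 look.py
```

```text
t: 14.77
eef_pos: [508.8, 24.1, 143.7]
eef_rot: [-153.7, 0.2, 90.8]
wrist_force: [1.0, 0.9, -1.0]
gripper_width: 49.7
t: 15.18
eef_pos: [544.1, -97.9, 201.5]
eef_rot: [178.7, 0.2, 91.3]
wrist_force: [-0.3, -0.5, -1.2]
gripper_width: 49.7
t: 15.6
eef_pos: [561.4, -205.1, 212.0]
eef_rot: [166.7, 0.4, 90.7]
wrist_force: [-0.1, 0.3, -0.9]
gripper_width: 49.7
q [  1.6  14.9  17.2 111.8 -12.2  41.8 116.7] F [-0.1  0.3 -0.9] w 49.71417799093937
rot units [-0.16 -0.13  0.86]
along 143.1; pulley off-axis level-y -19.5 up-forward 23.4 mm
shift units to axis (tool): [ 0.84 -0.77  0.43] 25mm down axis: [-0.05  0.45  0.89]
```

```bash
python3 -m crank '[0.25,0,0.6,-0.1,-0.1,0.45,0,0.25,0,0.6,0,0,0.4,0,0.25,0,0.6,0,0,0,0,0,0,0,0,0,0,0,0,0,0,0,0,0,0]'; python3 look.py
python3 - <<'E'
from h import *
cv2.imwrite("pics/w8.png",read_camera("wrist"))
s=get_state();S=np.array([633.7,-190.9,100]);a=axis(-.075);print(wproj([S,S+53*a],s["eef_pos"],s["eef_rot"]).round(1).tolist())
E
```

```text
t: 16.02
eef_pos: [572.8, -189.1, 170.9]
eef_rot: [165.9, -0.3, 85.2]
wrist_force: [-0.4, 0.1, -0.5]
gripper_width: 49.6
q [ -0.4  18.   17.1 114.2 -13.8  35.5 110.8] F [-0.4  0.1 -0.5] w 49.616890555427766
rot units [-0.03 -0.02 -0.09]
along 105.1; pulley off-axis level-y -2.5 up-forward 4.6 mm
shift units to axis (tool): [ 0.1  -0.17  0.08] 25mm down axis: [0.   0.44 0.9 ]
[[322.4, 241.3], [322.9, 242.0]]
```

View pics/w8.png

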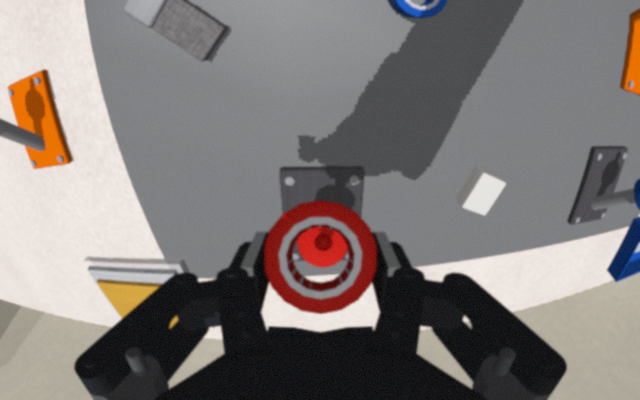

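View straight through the bore: peg tip at (323,241) as predicted, and pulley outline centred at (321,256). So the pulley sits about 5–6 mm too far up-forward and the axes are parallel. I correct, then slide down in steps while watching the force.

```bash
python3 -m crank '[0.06,-0.2,0.1,0,0,0,0,0,0.22,0.45,0,0,0,0,0,0.1,0.2,0,0,0,0,0,0,0,0,0,0,0,0,0,0,0,0,0,0]'; python3 look.py
python3 - <<'E'
from h import *
from scipy.optimize import least_squares as ls
im=read_camera("wrist"); cv2.imwrite("pics/w9.png",im); s=get_state()
m=redmask(im); k,l,st,ce=cv2.connectedComponentsWithStats(m[120:380,230:410])
for i in range(1,k):
    if st[i,4]>40: print(st[i]+[230,120,0,0,0],ce[i]+[230,120])
i=1+np.argmax(st[1:,4]); b=np.r_[st[i,:2],st[i,:2]+st[i,2:4]-1]+[230,120,230,120]
Q=Ro.from_euler("x",-25.75,degrees=True).as_matrix()
f=lambda p:bboxc(wproj(np.r_[ring([0,0],26,-15),ring([0,0],26,15)]@Q.T+p,[0,0,0],[0,0,0]))-b
r=ls(f,[0,0,-13]);print("pulley in tool",r.x,r.fun.round(1))
S=np.array([633.7,-190.9,100]);a=axis(-.075);print("seat,tip",wproj([S,S+53*a],s["eef_pos"],s["eef_rot"]).round(1).tolist())
E
```

```text
t: 16.48
eef_pos: [581.8, -188.4, 155.2]
eef_rot: [165.7, -0.3, 85.3]
wrist_force: [-0.5, -0.5, -0.7]
gripper_width: 50.1
q [ 1.000e-01  1.990e+01  1.630e+01  1.140e+02 -1.490e+01  3.360e+01
  1.115e+02] F [-0.5 -0.5 -0.7] w 50.10950589700457
rot units [ 0.01 -0.02 -0.09]
along 87.4; pulley off-axis level-y -1.1 up-forward 1.3 mm
shift units to axis (tool): [ 0.05 -0.05  0.02] 25mm down axis: [0.   0.43 0.9 ]
[ 264  200  113  113 4504] [320.04973357 254.3321492 ]
[ 287  225   66   48 2191] [320.29027841 248.60702875]
[341 271   7   9  42] [343.69047619 275.07142857]
[294 272   7   9  42] [297.07142857 275.97619048]
[303 278  37  12 226] [321.13274336 284.31415929]
pulley in tool [  0.51895293   2.05201801 -11.97451927] [-0.3  0.3  0.3 -0.3]
seat,tip [[321.3, 245.2], [321.6, 247.3]]
```

```bash
sed -i 's/\[0.3,0,-13.\]/[0.5,2,-12.]/' look.py; python3 -m crank '[0.04,-0.13,0.06,0,0,0,0,0,0.2,0.4,0,0,0,0,0,0.2,0.4,0,0,0,0,0,0,0,0,0,0,0,0,0,0,0,0,0,0]'; python3 look.py
```

```text
t: 16.95
eef_pos: [595.1, -188.6, 134.6]
eef_rot: [165.7, -0.2, 85.2]
wrist_force: [0.9, 0.2, -0.7]
gripper_width: 49.7
q [  0.8  22.6  15.4 113.3 -16.3  31.7 112.4] F [ 0.9  0.2 -0.7] w 49.736442943827676
rot units [ 0.02 -0.02 -0.09]
along 61.3; pulley off-axis level-y -0.2 up-forward -0.4 mm
shift units to axis (tool): [ 0.01  0.01 -0.01] 25mm down axis: [0.   0.43 0.9 ]
```

```bash
python3 -m crank '[0,0.2,0.42,0,0,0,0,0,0.16,0.34,0,0,0,0,0,0,0,0,0,0,0,0,0,0,0,0,0,0,0,0,0,0,0,0,0]'; python3 look.py
python3 -m crank '[0,0.13,0.28,0,0,0,0,0,0.13,0.28,0,0,0,0,0,0,0,0,0,0,0,0,0,0,0,0,0,0,0,0,0,0,0,0,0]'; python3 look.py
```

```text
t: 17.37
eef_pos: [610.1, -189.7, 115.5]
eef_rot: [165.7, -0.3, 85.3]
wrist_force: [-0.2, 0.4, -0.1]
gripper_width: 49.5
q [  1.4  25.4  14.5 112.  -17.3  30.3 113. ] F [-0.2  0.4 -0.1] w 49.49121557835623
rot units [ 0.   -0.02 -0.09]
along 37.0; pulley off-axis level-y -0.1 up-forward -1.1 mm
shift units to axis (tool): [ 0.    0.04 -0.02] 25mm down axis: [0.   0.43 0.9 ]
t: 17.78
eef_pos: [620.9, -190.6, 102.6]
eef_rot: [165.7, -0.2, 85.2]
wrist_force: [-0.1, 0.3, -1.5]
gripper_width: 49.9
q [  1.9  27.3  13.9 111.  -18.   29.4 113.4] F [-0.1  0.3 -1.5] w 49.86647310252741
rot units [ 0.01 -0.02 -0.09]
along 20.2; pulley off-axis level-y -0.3 up-forward -1.1 mm
shift units to axis (tool): [ 0.01  0.04 -0.02] 25mm down axis: [0.   0.43 0.9 ]
```

```bash
python3 -m crank '[0,0.06,0.1,0,0,0,0,0,0.02,0.04,0,0,0,0,0,0,0,0,0,0,0,0,0,0,0,0,0,0,0,0,0,0,0,0,0]'; python3 look.py
python3 -m crank '[0,0.03,0.06,0,0,0,0,0,0,0,0,0,0,0,0,0,0,0,0,0,0,0,0,0,0,0,0,0,0,0,0,0,0,0,0]'; python3 look.py
```

```text
t: 18.2
eef_pos: [624.0, -191.0, 99.9]
eef_rot: [165.7, -0.2, 85.2]
wrist_force: [-0.7, 0.1, -1.3]
gripper_width: 49.8
q [  2.   27.7  13.8 110.7 -18.1  29.2 113.5] F [-0.7  0.1 -1.3] w 49.78130949421315
rot units [ 0.01 -0.02 -0.09]
along 16.1; pulley off-axis level-y -0.4 up-forward -0.5 mm
shift units to axis (tool): [ 0.01  0.02 -0.01] 25mm down axis: [0.   0.43 0.9 ]
t: 18.62
eef_pos: [625.2, -191.1, 98.8]
eef_rot: [165.6, -0.2, 85.2]
wrist_force: [0.9, 0.3, -2.0]
gripper_width: 49.5
q [  2.   27.9  13.7 110.6 -18.2  29.2 113.5] F [ 0.9  0.3 -2. ] w 49.497718126420835
rot units [ 0.02 -0.02 -0.09]
along 14.5; pulley off-axis level-y -0.4 up-forward -0.3 mm
shift units to axis (tool): [ 0.02  0.01 -0.  ] 25mm down axis: [0.   0.43 0.9 ]
```

```bash
python3 -m crank '[0,0.03,0.06,0,0,0,0,0,0,0,0,0,0,0,0,0,0,0,0,0,0,0,0,0,0,0,0,0,0,0,0,0,0,0,0]'
python3 -m crank '[0,0.03,0.06,0,0,0,0,0,0,0,0,0,0,0,0,0,0,0,0,0,0,0,0,0,0,0,0,0,0,0,0,0,0,0,0]'; python3 look.py
```

```text
t: 19.03
eef_pos: [626.4, -191.2, 97.4]
eef_rot: [165.6, -0.2, 85.2]
wrist_force: [0.1, 0.2, -0.1]
gripper_width: 49.5
t: 19.45
eef_pos: [627.4, -191.5, 96.5]
eef_rot: [165.6, -0.3, 85.2]
wrist_force: [-1.0, -0.4, 0.6]
gripper_width: 49.9
q [  2.1  28.3  13.6 110.3 -18.3  29.  113.6] F [-1.  -0.4  0.6] w 49.9034840836531
rot units [ 0.02 -0.02 -0.09]
along 11.2; pulley off-axis level-y -0.6 up-forward -0.0 mm
shift units to axis (tool): [ 0.02  0.   -0.  ] 25mm down axis: [0.   0.43 0.9 ]
```

```bash
python3 -m crank '[0,0.03,0.07,0,0,0,0,0,0,0,0,0,0,0,0,0,0,0,0,0,0,0,0,0,0,0,0,0,0,0,0,0,0,0,0]'; python3 look.py | tail -2
python3 - <<'E'
from h import *
im=read_camera("wrist"); a=cv2.resize(im[190:330,230:410],(540,420),interpolation=cv2.INTER_CUBIC); t=cv2.resize(read_camera("scene")[215:285,360:430],(250,250),interpolation=cv2.INTER_CUBIC)
c=np.zeros((420,800,3),np.uint8); c[:,:540]=a; c[:250,545:795]=t; cv2.imwrite("pics/c10.png",c)
E
```

```text
t: 19.87
eef_pos: [627.7, -191.7, 97.2]
eef_rot: [165.7, -0.3, 85.2]
wrist_force: [0.3, -0.3, -0.9]
gripper_width: 49.8
along 11.6; pulley off-axis level-y -0.8 up-forward 0.7 mm
shift units to axis (tool): [ 0.03 -0.03  0.01] 25mm down axis: [0.   0.43 0.9 ]
```

```bash
python3 -m crank '[0,0,0,0,0,0,0,0,0,0,0,0,0,0,0,0,0,0,0,0,0,0,0,0,0,0,0,0,0,0.05,0.1,0,0,0,0]'; python3 look.py|tail -2
```

```text
t: 20.38
eef_pos: [627.8, -191.5, 96.3]
eef_rot: [165.9, -0.4, 85.2]
wrist_force: [-35.6, 9.3, 57.2]
gripper_width: 49.6
along 10.8; pulley off-axis level-y -0.7 up-forward 0.2 mm
shift units to axis (tool): [ 0.03 -0.01  0.  ] 25mm down axis: [-0.    0.44  0.9 ]
```

Firm contact along the peg axis (67 N at (-.53,.14,.85)), so the pulley is down on the collar. Relax, then open.

```bash
python3 -m crank '[0,0,0,0,0,0,0,0,0,0,0,0,0,0,0,0,0,0,0,0,0.6,0,0,0,0,0,0,0.65,0,0,0,0,0,0,0.8]'
python3 -m crank '[0,0,0,0,0,0,1,0,0,0,0,0,0,1,0,0,0,0,0,0,1,0,0,0,0,0,0,1,0,0,0,0,0,0,1]'
```

```text
t: 20.8
eef_pos: [628.1, -191.9, 97.8]
eef_rot: [165.8, -0.5, 85.2]
wrist_force: [0.1, -0.4, -0.3]
gripper_width: 66.0
t: 21.22
eef_pos: [628.5, -191.7, 97.0]
eef_rot: [165.8, -0.4, 85.2]
wrist_force: [0.5, 0.4, -0.8]
gripper_width: 85.3
```

Retreat along the peg axis, then up and clear.

```bash
python3 -m crank '[0,-0.2,-0.4,0,0,0,1,0,-0.3,-0.6,0,0,0,1,0,-0.4,-0.9,0,0,0,1,0,-0.4,-0.9,0,0,0,1,0,-0.4,-0.9,0,0,0,1]'
python3 -m crank '[0,-0.4,-0.9,0,0,0,1,0,-0.4,-0.9,0,0,0,1,0,-0.3,-0.9,0,0,0,1,0,-0.3,-0.9,0,0,0,1,0,0,0,0,0,0,1]'
python3 - <<'E'
from h import *
im=read_camera("wrist"); sc=read_camera("scene"); s=get_state(); p=wproj([[634,-191,100]],s["eef_pos"],s["eef_rot"])[0].astype(int); print(p,s["eef_pos"])
x,y=max(p[0]-70,0),max(p[1]-70,0)
a=cv2.resize(im[y:y+140,x:x+140],(400,400),interpolation=cv2.INTER_CUBIC)
b=cv2.resize(sc[215:285,355:425],(400,400),interpolation=cv2.INTER_CUBIC); cv2.imwrite("pics/fin.png",np.hstack([a,b]))
E
```

```text
t: 21.63
eef_pos: [560.6, -185.5, 175.6]
eef_rot: [166.2, -0.5, 85.3]
wrist_force: [0.7, 0.4, 0.8]
gripper_width: 85.4
t: 22.05
eef_pos: [497.9, -182.9, 263.7]
eef_rot: [165.9, -0.6, 85.1]
wrist_force: [0.1, -0.4, 0.9]
gripper_width: 85.3
[320 240] [ 498.55052585 -181.93953747  260.74895528]
```

View pics/fin.png

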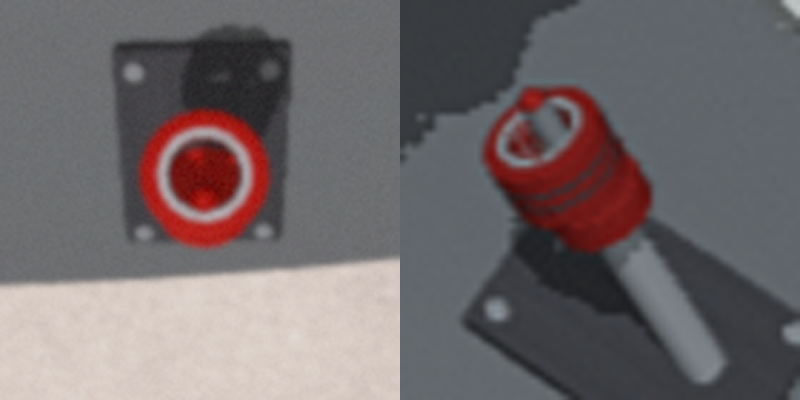

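The pulley sits on the red collar of the dark-based stand, with the peg tip showing through the bore (scene crop (533,100)).

```bash
python3 - <<'E'
from h import *
im=read_camera("scene").astype(int);o=cv2.imread("pics/scene0.png").astype(int)
for i in(o,im):
    c=i[175:215,315:360]; y,x=np.nonzero((c[...,0]>90)&(c[...,0]>1.6*c[...,2])); print("blue px",x.mean()+315 if len(x) else None,y.mean()+175 if len(y) else None,len(x))
print(get_state()["t"]); sign_off()
E
```

```text
blue px 335.85714285714283 192.32539682539684 126
blue px 333.8333333333333 194.89583333333334 48
22.2
the job is handed in; nothing more can be done
```

The red pulley is hanging on the slanted peg with the red collar (the dark-based stand), and the job is handed in at about 22 s. I kept hold of it until it was pressed against the collar, then opened the gripper and backed off along the peg axis.

**What went wrong on the way**
- **First grasp:** it missed. The fingertips sat about 20–27 mm farther back than the stated figure, so the fingers slid over the top of the pulley with about 35 N upward at the wrist. The pulley stayed upright, and the second, deeper grasp held.
- **First approach to the peg:** with the tool straight along the pulley axis, joints 6 and 7 reached the edge of their ranges. I set the pulley down on free bench and gripped it again with the tool tilted about 26°, after which the peg approach was well inside the ranges.

**Last checks**
- **Seating:** pressing down gave about 67 N along the peg axis, below the 120 N wrist limit. The final wrist and scene pictures show the pulley flat against the collar with the peg tip through the bore. The computed height had read about 4 mm low before contact, which is why I went by the contact force.
- **Blue pulley:** this check was not clean. Compared with the start, its detected pixels in the scene camera moved by about 2–3 px and fell from 126 to 48. Shadow or the arm in the way could explain that, since the gripper stayed well clear of it. I handed in without a clear view to confirm it.

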